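# Shut down the griddle and unload the shortbread mould

## Robot

A 7-joint arm with a two-finger parallel gripper is mounted at the origin on the work surface. World frame = base frame: x ahead of the robot, y to its left, z up, the work surface at z = 0. Lengths are in m, angles in rad, forces in N, time in s.
With the tool pointing down it reaches from about 0.425 to 0.925 m from the base axis. Payload 6.8 kg.
Tool frame: the origin (TCP) lies midway between the tips of the shut fingers; the grasp point (between the pads) lies 19 mm behind it; z points along the fingers, y is the line along which they close (so a half turn about z gives the same grasp; the last joint's range is limited). The gripper opens to 88 mm and grips with 3 to 60 N. Pads are 20 mm wide; open, the fingers measure 115 mm over their backs; the gripper's body (75 mm by 178 mm) begins 61 mm behind the grasp point.
Start: joints at [1.226, 0.477, 0.022, 1.555, -0.011, 1.109, -0.083], TCP at [0.158, -0.656, 0.223] pointing down, gripper open.
Joint ranges: [-2.96, 2.96], [-0.34, 2.1], [-1.41, 1.46], [0.24, 2.44], [-1.37, 4.51], [0.17, 1.92], [-2.96, 2.96]. Speed limits (rad/s): [2.39, 2.39, 3.14, 3.14, 3.14, 3.14, 3.14].

## Interface

Orientations are given as a rotation vector (axis times angle).
In Python, from cell import env, capture, finder gives the robot as it stands.
- The arm moves only by the shell command python3 -m crank 'ROWS'. ROWS is JSON, a list of rows, each an object with "offset": the shift along the tool's x, y, z in units of 30 mm (1.0 is 30 mm), a list of three; "turn": the turn about the tool's z in units of 90 degrees (1.0 is 90 degrees); "jaw": the opening, from 0 (shut) to 1 (fully open). A call has 1 to 20 rows; each row shifts and turns the commanded pose from where the row before left it, along the tool's axes as they then stand; what a row does not reach is not made up. A row lasts 1/12 s, in which the tool goes at most 41.7 mm and 7.16 degrees, less where a joint would pass 70% of its speed; a pose out of reach is approached as far as the arm can. A call with a number of a shift or a turn outside -1 to 1 is refused whole. A call with a gripper value outside its range is refused whole. The fingers move at their own pace and stop on an object; the grip force is fixed at half the most. Time passes only in rows, so rows that do not move let the fingers close. It gives the time, the measured TCP pose, the force, the opening and the grip force at its end, in the units of the state.
- env.get_obs(): the state, without advancing time (a new reading comes with each control period).
- capture(name): name is "scene" or "top" or "wrist"; returns a dict with "image" (420x560x3 uint8, red, green, blue), "fx", "fy", "cx", "cy" (pixels), "R" (3x3) and "t" (3): a world point X has camera coordinates R X + t; the wrist camera has in their place "mount" (4x4, takes a point from camera to tool coordinates, whose origin is the TCP and whose axes are the flange's). Camera axes: x right, y down, z forward; pixel columns grow to the right and rows downward; lengths in m; the calibration is good to about 2 mm. A picture is of the moment at which its call begins: read the wrist's pose just before it. There is no depth.
- env.close_job(): hands the job in; it is judged then, once.
Trained networks look in a picture, given as the dict that the camera call returned (one of the last four; its "shot" number tells which), for a name from the list of things; names that differ only in an ending like _2 or _b are one class to them, and where a whole thing is asked for, a point or a joint stands for the part that bears it (a point fixed in the world has none). Each returns a list of dicts, best first, with "score" (0 to 1); they miss things now and then, are a little off and sometimes report something else, mostly with a low value. They report only what shows in the picture. A call takes as long as a camera call. They do not tell look-alikes from the thing itself.
- finder.look_for(picture, target): "bbox" ([centre column, centre row, width, height] as shares, 0 to 1, of the picture: columns of its width, rows of its height, round what is visible of it).
- finder.trace(picture, target): "region" (420x560 bool, what is visible of it) and "bbox" ([centre column, centre row, width, height] as shares, 0 to 1, of the picture: columns of its width, rows of its height, round what is visible of it).
The state is a dict: "time_s": time; "joint_pos": joint angles; "joint_velocities": joint speeds; "joint_efforts": joint torques, N m; "ee_pos": TCP position; "tcp_rot": TCP orientation; "force": force on the tool from outside, world axes, zero at the start; "ft_torque": the same for the moment, N m; "width": opening from 0.0 (shut) to 1.0 (fully open); "finger_force": force on a finger pad.
Only numpy, scipy, OpenCV 4.12 (cv2) and the standard library are available. Lean on these libraries where they do the work, as an engineer would, in place of code of your own. Each camera call takes 0.05 s, during which the arm holds its last target. There are 200 camera calls.

## Task

Finish the shortbread batch: press the griddle's red thermostat button fully down to switch it off, and after that pull the black probe plug out of its socket and lay it on the cork mat. Move every shortbread bar from the mould onto the white plate so that each lies flat inside the rim and none lies on another; they are brittle, so handle them gently, with a light grip, and never grip or press one with more than 40 N. Leave the crock and its lid, the bacon press, the glass dish and the flipper where they are.

Things in the scene. Friction and masses are not known exactly. Their poses are not given: they have to be found in the camera images.
- griddle: Electric griddle with a dark cast mould deck, fixed; 200 (x) x 210 (y) x 50 mm high; origin under its centre on the worktop, z up. The deck top is 50 mm up and has six open cavities 73 x 35 mm, 12 mm deep, long side along griddle x, centres at x = -43 and +43 mm, y = -62, 0 and +62 mm.
- socket (a point): Mouth of the probe socket, 35 mm above the worktop, in the -x face of the grey control pod (100 x 70 x 60 mm high, centre at griddle x +60, y -150 mm). The plug comes out along griddle -x; a sprung detent holds it with about 10 N, and 45 mm of travel frees it wholly.
- off_button_top (a point): Centre of the top of the red thermostat push button (32 mm wide) on top of the pod; it is pressed straight down.
- off_button (a joint): Travel of the thermostat button: 0 = up, 0.006 m = fully down; it springs back (5 N fully down).
- plug: Cordless probe plug of the thermostat. Origin at the centre of its black ribbed handle, 60 (x) x 26 (y) x 36 (z) mm; a steel blade 12 x 12 mm runs from x = +30 to +66 mm. It starts in the socket, x along griddle x, its handle on an 18 mm wide, 17 mm high steel cradle; 30 mm are free between handle and griddle.
- plate: Loose white melamine serving plate, rectangular, 250 (x) x 200 (y) mm, origin at the centre of its underside; floor 4 mm thick, 6 mm thick rim standing 12 mm above the worktop all round.
- mat: Cork mat, fixed, 140 (x) x 100 (y) x 6 mm; origin at the centre of its underside.
- bar1: Golden shortbread bar, brittle, 70 (x) x 32 (y) x 26 (z) mm, about 80 g; origin at its centre. Starts in a mould cavity with its upper 14 mm standing above the deck. May be absent.
- bar2: Golden shortbread bar, brittle, 70 (x) x 32 (y) x 26 (z) mm, about 80 g; origin at its centre. Starts in a mould cavity with its upper 14 mm standing above the deck. May be absent.
- bar3: Golden shortbread bar, brittle, 70 (x) x 32 (y) x 26 (z) mm, about 80 g; origin at its centre. Starts in a mould cavity with its upper 14 mm standing above the deck. May be absent.
- bar4: Golden shortbread bar, brittle, 70 (x) x 32 (y) x 26 (z) mm, about 80 g; origin at its centre. Starts in a mould cavity with its upper 14 mm standing above the deck. May be absent.
- bar5: Golden shortbread bar, brittle, 70 (x) x 32 (y) x 26 (z) mm, about 80 g; origin at its centre. Starts in a mould cavity with its upper 14 mm standing above the deck. May be absent.
- bar6: Golden shortbread bar, brittle, 70 (x) x 32 (y) x 26 (z) mm, about 80 g; origin at its centre. Starts in a mould cavity with its upper 14 mm standing above the deck. May be absent.
- crock: Bystander, not to be disturbed: white ceramic crock, 120 mm wide, 110 mm tall; origin at the centre of its underside.
- lid: Bystander, not to be disturbed: round wooden lid, 128 mm, resting on the crock; origin at the centre of its underside.
- press: Bystander, not to be disturbed: cast iron bacon press, 110 x 170 mm plate with a bow handle, 60 mm tall over all; origin at the centre of its underside.
- dish: Bystander, not to be disturbed: small green glass dish, 90 mm wide, 30 mm tall; origin at the centre of its underside.
- flipper: Bystander, not to be disturbed: steel burger flipper, 280 mm long, lying flat.
Mind the look-alikes: they are no part of the job. Leave any turquoise look-alike of the bar5 alone. What is shaped like the bar2 but green is not meant.

How it is judged:
On the way, in this order (a step that is already met when the one before it is completed fails the run):
1. the thermostat button is pressed fully down (value of joint off_button above 0.0045 m), for 0.1 s.
2. the plug is wholly out of its socket (distance between plug and socket above 0.08 m), for 0.2 s.
At the end, for the whole second after the job is handed in: Plug at rest on the cork mat: handle middle within 60 mm (mat x) and 45 mm (y) of its centre, under 35 mm high. Each bar present at rest on the plate floor: centre within 115 mm (plate x) and 90 mm (y) of its centre, 10 to 26 mm above its underside, long axis level within 0.12 rad (x of plug in the frame of mat between -0.06 and 0.06 m and y of plug in the frame of mat between -0.045 and 0.045 m and height (world z) of plug below 0.035 m and linear speed of each of plug, bar1, bar2, bar3, bar4, bar5, bar6 below 0.02 m/s and x of bar1 in the frame of plate between -0.115 and 0.115 m and y of bar1 in the frame of plate between -0.09 and 0.09 m and z of bar1 in the frame of plate between 0.01 and 0.026 m and angle between bar1's own x axis and vertical between 1.45 and 1.69 rad and x of bar2 in the frame of plate between -0.115 and 0.115 m and y of bar2 in the frame of plate between -0.09 and 0.09 m and z of bar2 in the frame of plate between 0.01 and 0.026 m and angle between bar2's own x axis and vertical between 1.45 and 1.69 rad and x of bar3 in the frame of plate between -0.115 and 0.115 m and y of bar3 in the frame of plate between -0.09 and 0.09 m and z of bar3 in the frame of plate between 0.01 and 0.026 m and angle between bar3's own x axis and vertical between 1.45 and 1.69 rad and x of bar4 in the frame of plate between -0.115 and 0.115 m and y of bar4 in the frame of plate between -0.09 and 0.09 m and z of bar4 in the frame of plate between 0.01 and 0.026 m and angle between bar4's own x axis and vertical between 1.45 and 1.69 rad and x of bar5 in the frame of plate between -0.115 and 0.115 m and y of bar5 in the frame of plate between -0.09 and 0.09 m and z of bar5 in the frame of plate between 0.01 and 0.026 m and angle between bar5's own x axis and vertical between 1.45 and 1.69 rad and x of bar6 in the frame of plate between -0.115 and 0.115 m and y of bar6 in the frame of plate between -0.09 and 0.09 m and z of bar6 in the frame of plate between 0.01 and 0.026 m and angle between bar6's own x axis and vertical between 1.45 and 1.69 rad); the robot touches nothing.
It fails at once if a shortbread bar is squeezed, pressed or struck with more than 150 N in all (both sides added up) (contact force between any of bar1, bar2, bar3, bar4, bar5, bar6 and anything else above 150 N).
It fails at once if a bystander (crock, lid, bacon press, dish, flipper) is moved more than 25 mm (distance of any of crock, lid, press, dish, flipper from where it was at the start of the episode above 0.025 m).
Of bar1, bar2, bar3, bar4, bar5, bar6 only 4 to 6 are there at a start; the rules pass over those that are not, and their reading is None.
At some moment in a run one of plate may be knocked a few centimetres aside while the robot is not near it.
Once in a run the grip may slacken for a moment while it holds something.
It also fails if it takes over 210 s, if anything falls off the work surface, if the arm or the gripper's body presses on something with over 40 N, if the wrist force passes 120 N, or if a joint passes its speed limit or range.

## Working session

There is one attempt and no reset: what is moved stays moved. The work goes in short steps, Python scripts to look and compute and a shell command to move; the robot and the scene stay as the last step left them, time stands still between calls to the robot, and variables do not carry over. Pictures are saved under pics/ and viewed, at most 14 in all, crops included, and the job is handed in when it is done.

```bash
ls; mkdir -p pics; cat > h.py <<'E'
from cell import env, capture, finder
import numpy as np, cv2
from scipy.spatial.transform import Rotation as Ro
def save(c,n): cv2.imwrite(f'pics/{n}.png',c['image'][:,:,::-1])
def unproj(c,u,v,z):
    d=c['R'].T@np.array([(u-c['cx'])/c['fx'],(v-c['cy'])/c['fy'],1]); o=-c['R'].T@c['t']
    return o+d*(z-o[2])/d[2]
def proj(c,X):
    p=c['R']@np.asarray(X)+c['t']; return np.array([c['fx']*p[0]/p[2]+c['cx'],c['fy']*p[1]/p[2]+c['cy']])
def wristcam():
    o=env.get_obs(); c=capture('wrist')
    T=np.eye(4); T[:3,:3]=Ro.from_rotvec(o['tcp_rot']).as_matrix(); T[:3,3]=o['ee_pos']
    M=T@c['mount']; c['R']=M[:3,:3].T; c['t']=-c['R']@M[:3,3]; return c
def rect(reg): return cv2.minAreaRect(np.argwhere(reg)[:,::-1].astype(np.float32))
E
python3 - <<'E'
from h import *
o=env.get_obs(); print({k:np.round(v,3) for k,v in o.items()})
print(Ro.from_rotvec(o['tcp_rot']).as_matrix().round(3))
t=capture('top'); save(t,'top0'); s=capture('scene'); save(s,'scene0')
for c in (t,s): print((-c['R'].T@c['t']).round(3), c['fx'])
for n in ['griddle','off_button_top','plug','plate','mat','bar1','crock','press','dish','flipper']:
    for nm,c,z in (('top',t,0),('scene',s,0)):
        for d in finder.trace(c,n)[:8]:
            (u,v),wh,a=rect(d['region']); print(n,nm,round(d['score'],2),round(u),round(v),np.round(wh),round(a),unproj(c,u,v,z).round(3)[:2])
E
```

```text
pics
{'time_s': np.float64(0.0), 'joint_pos': array([ 1.226,  0.478,  0.022,  1.556, -0.011,  1.109, -0.083]), 'joint_velocities': array([-0.   , -0.001, -0.001, -0.   ,  0.   ,  0.   ,  0.001]), 'joint_efforts': array([-0.0000e+00, -5.8287e+01,  1.5340e+00, -2.7262e+01, -5.4000e-02,
        1.7000e-02,  0.0000e+00]), 'ee_pos': array([ 0.158, -0.656,  0.222]), 'tcp_rot': array([-3.118e+00, -3.710e-01,  1.000e-03]), 'force': array([ 0.511,  0.039, -0.924]), 'ft_torque': array([ 0.01 , -0.032, -0.017]), 'finger_force': np.float64(0.0), 'width': np.float64(1.002)}
[[ 0.972  0.235 -0.001]
 [ 0.235 -0.972  0.002]
 [-0.    -0.002 -1.   ]]
[0.468 0.09  1.106] 412.3483239308067
[ 1.448 -0.106  1.197] 531.2857400306428
griddle top 0.65 245 225 [ 82. 118.] 89 [0.561 0.194]
griddle scene 0.79 309 195 [ 70. 111.] 77 [0.538 0.199]
off_button_top top 0.58 232 211 [28. 13.] 90 [0.6   0.229]
off_button_top top 0.57 290 196 [12. 11.] 90 [0.639 0.072]
off_button_top scene 0.6 118 214 [43. 37.] 90 [ 0.48 -0.34]
off_button_top scene 0.58 274 211 [10. 11.] 90 [0.571 0.086]
plug top 0.65 290 235 [24. 10.]
[... 689 characters left out ...]
 [28. 14.] 90 [0.51  0.163]
bar1 scene 0.85 337 169 [24. 13.] 70 [0.463 0.304]
bar1 scene 0.81 352 276 [29. 16.] 34 [0.821 0.236]
bar1 scene 0.79 316 174 [23. 13.] 69 [0.465 0.239]
bar1 scene 0.77 399 194 [25. 14.] 14 [0.595 0.45 ]
bar1 scene 0.74 325 197 [25. 13.] 70 [0.554 0.241]
bar1 scene 0.67 295 178 [22. 12.] 72 [0.465 0.174]
bar1 scene 0.61 305 151 [25. 13.] 18 [0.368 0.231]
crock scene 0.85 406 155 [41. 32.] 15 [0.456 0.527]
press top 0.79 324 139 [41. 63.] 81 [ 0.798 -0.026]
press scene 0.65 252 287 [41. 68.] 71 [ 0.793 -0.021]
dish top 0.93 399 144 [31. 32.] 90 [ 0.777 -0.232]
dish scene 0.62 170 289 [30. 35.] 45 [ 0.751 -0.225]
flipper top 0.69 222 157 [ 22. 101.] 90 [0.75  0.257]
```

```bash
python3 - <<'E'
import cv2
a=cv2.imread('pics/top0.png'); cv2.imwrite('pics/top0x.png',cv2.resize(a[90:330,120:480],None,fx=2.2,fy=2.2,interpolation=cv2.INTER_CUBIC))
E
```

```text
(no output)
```

View pics/top0x.png

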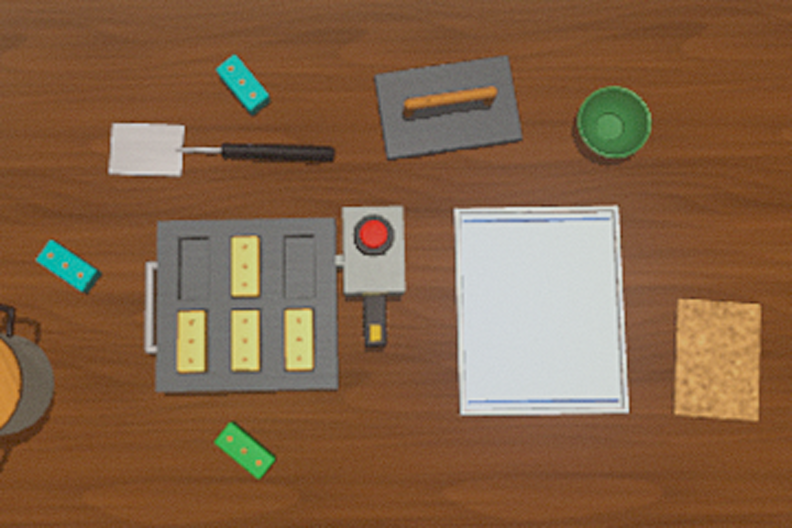

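View pics/scene0.png

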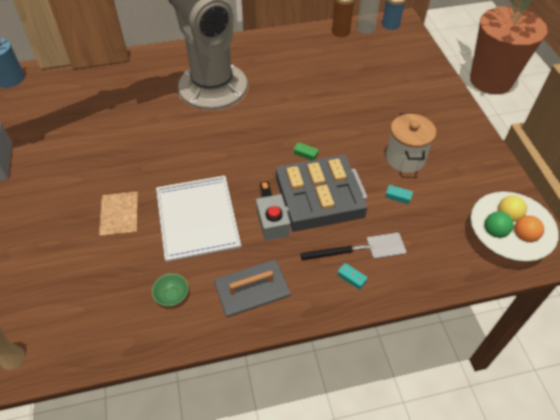

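The picture shows four golden bars in the mould, in the −x cavities at full-picture (208,245), (232,244) and (256,244), and in the middle +x cavity at (232,210). The turquoise and green bars outside the mould are look-alikes. The red button is at (290,196), the plug at (290,235), the plate at (365,231) and the mat at (446,253).

```bash
cat >> h.py <<'E'
def yaw(c,r,z):
    p=[unproj(c,*q,z)[:2] for q in cv2.boxPoints(r)]
    e=[(p[1]-p[0]+p[2]-p[3])/2,(p[2]-p[1]+p[3]-p[0])/2]; e.sort(key=lambda q:-np.linalg.norm(q))
    return np.degrees(np.arctan2(e[0][1],e[0][0]))%180, [np.linalg.norm(q)*1000//1 for q in e]
def report(c,n,z,k=8):
    for d in finder.trace(c,n)[:k]:
        r=rect(d['region']); X=unproj(c,*(np.array(r[0])+0.0),z); y,s=yaw(c,r,z)
        m=c['image'][d['region']].mean(0).astype(int)
        print(n,round(d['score'],2),X.round(4)[:2],'yaw',round(y,1),s,m)
E
python3 - <<'E'
from h import *
for nm in ('top','scene'):
    c=capture(nm); print(nm)
    report(c,'bar1',.058); report(c,'plug',.045,1); report(c,'plate',.010,2); report(c,'mat',.006,1); report(c,'off_button_top',.068,2); report(c,'griddle',.045,1)
    hsv=cv2.cvtColor(c['image'],cv2.COLOR_RGB2HSV); m=((hsv[...,0]<8)|(hsv[...,0]>173))&(hsv[...,1]>190)&(hsv[...,2]>130)
    m[:,:200]=0; m[:,350:]=0; n,l,st,ce=cv2.connectedComponentsWithStats(m.astype(np.uint8)); 
    for i in range(1,n):
        if st[i,4]>20: print('red',st[i],ce[i],unproj(c,*ce[i],.07))
E
```

```text
top
bar1 0.91 [0.5094 0.1594] yaw 179.6 [np.float64(68.0), np.float64(30.0)] [202 196 120]
bar1 0.91 [0.5984 0.4273] yaw 56.1 [np.float64(74.0), np.float64(33.0)] [ 34 159 145]
bar1 0.88 [0.5958 0.2204] yaw 0.1 [np.float64(72.0), np.float64(35.0)] [190 179 110]
bar1 0.81 [0.5086 0.2825] yaw 0.5 [np.float64(73.0), np.float64(33.0)] [191 178 104]
bar1 0.8 [0.3857 0.2222] yaw 49.9 [np.float64(69.0), np.float64(33.0)] [ 74 160  75]
bar1 0.56 [0.5102 0.2203] yaw 0.1 [np.float64(68.0), np.float64(35.0)] [191 183 113]
plug 0.79 [0.5305 0.0713] yaw 179.0 [np.float64(56.0), np.float64(23.0)] [107  95  72]
plate 0.98 [ 0.543  -0.1298] yaw 177.7 [np.float64(249.0), np.float64(206.0)] [203 208 209]
mat 0.77 [ 0.4807 -0.3374] yaw 174.2 [np.float64(142.0), np.float64(103.0)] [196 147  87]
off_button_top 0.74 [ 0.4802 -0.3149] yaw 176.4 [np.float64(136.0), np.float64(94.0)] [197 147  87]
off_button_top 0.66 [0.6284 0.0726] yaw 179.1 [np.float64(30.0), np.float64(27.0)] [206  61  48]
griddle 0.9 [0.5541 0.1868] yaw 92.2 [np.float64(317.0), np.float64(210.0)] [127 120 113]
red [284 190  12  13  72] [
[... 411 characters left out ...]
]
bar1 0.66 [0.8508 0.2197] yaw 37.6 [np.float64(73.0), np.float64(43.0)] [ 77 151 137]
bar1 0.62 [0.5121 0.1601] yaw 0.1 [np.float64(82.0), np.float64(37.0)] [197 166 109]
bar1 0.53 [0.4225 0.2161] yaw 49.3 [np.float64(73.0), np.float64(51.0)] [ 73 131  70]
plug 0.54 [0.5241 0.0724] yaw 2.1 [np.float64(55.0), np.float64(29.0)] [92 67 48]
plate 0.76 [ 0.5495 -0.1276] yaw 0.4 [np.float64(267.0), np.float64(213.0)] [216 211 201]
plate 0.2 [0.3693 0.5834] yaw 158.0 [np.float64(148.0), np.float64(139.0)] [189 136  89]
mat 0.89 [ 0.4836 -0.337 ] yaw 177.1 [np.float64(148.0), np.float64(106.0)] [203 160 114]
griddle 0.82 [0.5719 0.1882] yaw 93.8 [np.float64(316.0), np.float64(249.0)] [105  99  92]
```

```bash
python3 -m crank '[{"offset":[0,0,0],"turn":0.0755,"jaw":0.0},{"offset":[0,0,0],"turn":0.0755,"jaw":0.0},{"offset":[0.7,-1,0],"turn":0,"jaw":0.0},{"offset":[0.7,-1,0],"turn":0,"jaw":0.0},{"offset":[0.7,-1,0],"turn":0,"jaw":0.0},{"offset":[0.7,-1,0],"turn":0,"jaw":0.0},{"offset":[0.7,-1,0],"turn":0,"jaw":0.0},{"offset":[0.7,-1,0],"turn":0,"jaw":0.0},{"offset":[0.7,-1,0],"turn":0,"jaw":0.0},{"offset":[0.7,-1,0],"turn":0,"jaw":0.0},{"offset":[0.7,-1,0],"turn":0,"jaw":0.0},{"offset":[0.7,-1,0],"turn":0,"jaw":0.0}]'
```

```text
time_s: 2.8
ee_pos: [0.3693, -0.3548, 0.223]
tcp_rot: [3.141, -0.001, 0.001]
force: [-0.5, -0.2, 0.2]
width: 0.13
finger_force: 0.0
```

```bash
python3 -m crank '[{"offset":[0.577,-0.95,0],"turn":0,"jaw":0.0},{"offset":[0.577,-0.95,0],"turn":0,"jaw":0.0},{"offset":[0.577,-0.95,0],"turn":0,"jaw":0.0},{"offset":[0.577,-0.95,0],"turn":0,"jaw":0.0},{"offset":[0.577,-0.95,0],"turn":0,"jaw":0.0},{"offset":[0.577,-0.95,0],"turn":0,"jaw":0.0},{"offset":[0.577,-0.95,0],"turn":0,"jaw":0.0},{"offset":[0.577,-0.95,0],"turn":0,"jaw":0.0},{"offset":[0.577,-0.95,0],"turn":0,"jaw":0.0},{"offset":[0.577,-0.95,0],"turn":0,"jaw":0.0},{"offset":[0.577,-0.95,0],"turn":0,"jaw":0.0},{"offset":[0.577,-0.95,0],"turn":0,"jaw":0.0},{"offset":[0.577,-0.95,0],"turn":0,"jaw":0.0},{"offset":[0.577,-0.95,0],"turn":0,"jaw":0.0},{"offset":[0.577,-0.95,0],"turn":0,"jaw":0.0},{"offset":[0,0,0],"turn":0,"jaw":0.0},{"offset":[0,0,0],"turn":0,"jaw":0.0}]'
python3 - <<'E'
from h import *
c=wristcam(); save(c,'w0')
report(c,'off_button_top',.07,2); report(c,'plug',.053,2);report(c,'bar1',.064)
E
```

```text
time_s: 4.22
ee_pos: [0.6286, 0.0737, 0.2223]
tcp_rot: [-3.141, -0.005, 0.0]
force: [-0.0, -0.2, 0.5]
width: 0.003
finger_force: 0.0
off_button_top 0.82 [0.6261 0.0713] yaw 0.2 [np.float64(33.0), np.float64(31.0)] [166  21   9]
bar1 0.84 [0.5244 0.2779] yaw 179.3 [np.float64(57.0), np.float64(42.0)] [179 144  64]
bar1 0.8 [0.5452 0.1566] yaw 90.2 [np.float64(34.0), np.float64(12.0)] [156 122  54]
bar1 0.75 [0.7891 0.198 ] yaw 90.2 [np.float64(40.0), np.float64(20.0)] [  6 133 122]
bar1 0.61 [0.5987 0.2176] yaw 0.5 [np.float64(75.0), np.float64(38.0)] [193 159  72]
bar1 0.6 [0.5254 0.2176] yaw 174.0 [np.float64(53.0), np.float64(39.0)] [188 153  68]
bar1 0.57 [0.4289 0.2296] yaw 179.3 [np.float64(44.0), np.float64(23.0)] [ 20 142  50]
```

View pics/w0.png

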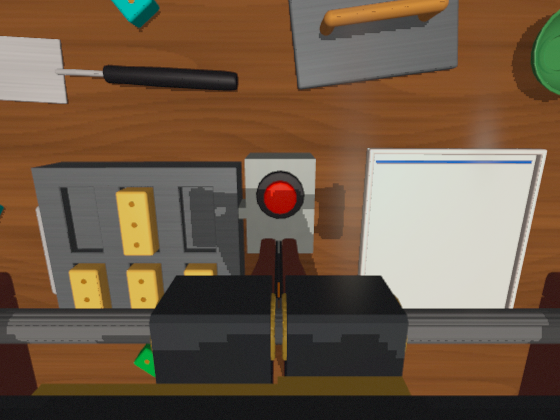

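The wrist view shows the red button at pixel (280,196), straight ahead of the closed fingers and central in y. The measured position agrees within 3 mm, so I go down.

```bash
python3 -m crank '[{"offset":[-0.05,0.05,1],"turn":0,"jaw":0},{"offset":[0,0,1],"turn":0,"jaw":0},{"offset":[0,0,1],"turn":0,"jaw":0},{"offset":[0,0,1],"turn":0,"jaw":0},{"offset":[0,0,0.6],"turn":0,"jaw":0},{"offset":[0,0,0.0],"turn":0,"jaw":0},{"offset":[0,0,0.15],"turn":0,"jaw":0},{"offset":[0,0,0.15],"turn":0,"jaw":0}]'; python3 -m crank '[{"offset":[0,0,0.1],"turn":0,"jaw":0},{"offset":[0,0,0],"turn":0,"jaw":0}]'; python3 -m crank '[{"offset":[0,0,0.1],"turn":0,"jaw":0},{"offset":[0,0,0],"turn":0,"jaw":0}]'
```

```text
time_s: 5.08
ee_pos: [0.6275, 0.0687, 0.0772]
tcp_rot: [3.141, -0.003, 0.003]
force: [-2.7, -1.7, 4.4]
width: 0.008
finger_force: 2.2
time_s: 5.25
ee_pos: [0.6276, 0.0687, 0.0762]
tcp_rot: [3.14, -0.003, 0.003]
force: [-7.0, -3.6, 16.6]
width: 0.009
finger_force: 8.4
time_s: 5.42
ee_pos: [0.6278, 0.0687, 0.0758]
tcp_rot: [3.14, -0.003, 0.004]
force: [-14.8, -4.8, 36.9]
width: 0.006
finger_force: 18.2
```

```bash
python3 -m crank '[{"offset":[0,-0.1,-0.5],"turn":0,"jaw":0},{"offset":[0,0,0],"turn":0,"jaw":0}]'; for i in 1 2 ; do :; done; python3 -m crank '[{"offset":[0,0,0.17],"turn":0,"jaw":0},{"offset":[0,0,0],"turn":0,"jaw":0}]'; python3 -m crank '[{"offset":[0,0,0.1],"turn":0,"jaw":0},{"offset":[0,0,0],"turn":0,"jaw":0}]'; python3 -m crank '[{"offset":[0,0,0.07],"turn":0,"jaw":0},{"offset":[0,0,0],"turn":0,"jaw":0}]'; python3 -m crank '[{"offset":[0,0,0.07],"turn":0,"jaw":0},{"offset":[0,0,0],"turn":0,"jaw":0}]';python3 -m crank '[{"offset":[0,0,0.05],"turn":0,"jaw":0},{"offset":[0,0,0],"turn":0,"jaw":0}]'
```

```text
time_s: 5.58
ee_pos: [0.6296, 0.0734, 0.0893]
tcp_rot: [-3.14, 0.001, -0.012]
force: [1.1, 0.1, 0.7]
width: 0.002
finger_force: 0.0
time_s: 5.75
ee_pos: [0.6275, 0.0727, 0.0796]
tcp_rot: [-3.141, 0.001, -0.003]
force: [1.6, 0.3, 2.8]
width: 0.003
finger_force: 1.5
time_s: 5.92
ee_pos: [0.6275, 0.0727, 0.0765]
tcp_rot: [-3.141, 0.001, -0.002]
force: [0.8, -0.6, 4.6]
width: 0.006
finger_force: 2.4
time_s: 6.08
ee_pos: [0.6276, 0.0727, 0.0762]
tcp_rot: [3.141, -0.001, 0.002]
force: [-3.8, -0.8, 17.5]
width: 0.0
finger_force: 8.8
time_s: 6.25
ee_pos: [0.6277, 0.0727, 0.0759]
tcp_rot: [3.141, -0.001, 0.003]
force: [-9.0, -2.4, 30.9]
width: 0.005
finger_force: 15.7
time_s: 6.42
ee_pos: [0.6278, 0.0727, 0.0757]
tcp_rot: [3.141, -0.002, 0.003]
force: [-12.4, -2.3, 40.9]
width: 0.002
finger_force: 20.6
```

Force against depth follows the 5 N spring and then meets the hard stop, so the button went fully down. Next is the plug.

```bash
python3 -m crank '[{"offset":[0,0,-0.9],"turn":0,"jaw":0.45},{"offset":[0,0,-0.9],"turn":0,"jaw":0.45},{"offset":[0,0,-0.87],"turn":0,"jaw":0.45},{"offset":[-0.81,0,0],"turn":0,"jaw":0.45},{"offset":[-0.81,0,0],"turn":0,"jaw":0.45},{"offset":[-0.81,0,0],"turn":0,"jaw":0.45},{"offset":[-0.81,0.03,0],"turn":0,"jaw":0.45},{"offset":[0,0,0],"turn":0,"jaw":0.45},{"offset":[0,0,0],"turn":0,"jaw":0.45}]'
python3 - <<'E'
from h import *
t=capture('top'); report(t,'plate',.010,2)
c=wristcam(); save(c,'w1'); report(c,'plug',.053,2)
E
```

```text
time_s: 7.17
ee_pos: [0.5283, 0.0714, 0.1502]
tcp_rot: [3.141, -0.0, -0.003]
force: [1.0, -0.4, -0.6]
width: 0.447
finger_force: 0.0
plate 0.83 [ 0.5417 -0.1281] yaw 0.3 [np.float64(255.0), np.float64(201.0)] [201 206 206]
plug 0.79 [0.5319 0.0708] yaw 179.9 [np.float64(59.0), np.float64(27.0)] [66 50 36]
plug 0.61 [0.5698 0.162 ] yaw 89.9 [np.float64(262.0), np.float64(212.0)] [117 111 107]
```

View pics/w1.png

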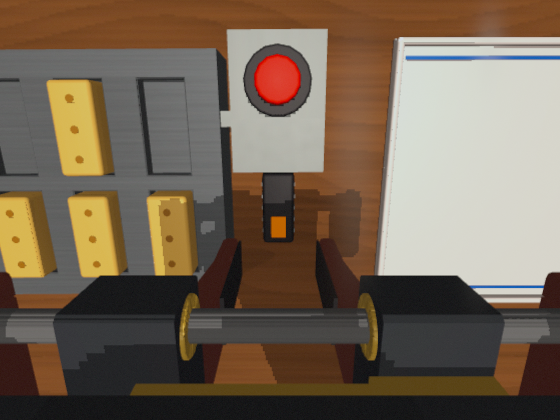

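The plug handle is at pixel (278,207), midway between the open fingers and clear of the griddle edge at column 228. I descend and grip.

```bash
python3 -m crank '[{"offset":[0.1,0,0.85],"turn":0,"jaw":0.45},{"offset":[0,0,0.85],"turn":0,"jaw":0.45},{"offset":[0,0,0.85],"turn":0,"jaw":0.45},{"offset":[0,0,0.85],"turn":0,"jaw":0.45},{"offset":[0,0,0.85],"turn":0,"jaw":0.45},{"offset":[0,0,0],"turn":0,"jaw":0.45},{"offset":[0,0,0],"turn":0,"jaw":0.1},{"offset":[0,0,0],"turn":0,"jaw":0.1},{"offset":[0,0,0],"turn":0,"jaw":0.1},{"offset":[0,0,0],"turn":0,"jaw":0.1},{"offset":[0,0,0],"turn":0,"jaw":0.1},{"offset":[0,0,0],"turn":0,"jaw":0.1}]'
```

```text
time_s: 8.37
ee_pos: [0.5336, 0.0719, 0.0248]
tcp_rot: [-3.141, 0.001, -0.004]
force: [-0.1, -0.3, 7.4]
width: 0.296
finger_force: 30.0
```

```bash
python3 -m crank '[{"offset":[-0.15,0,-0.02],"turn":0,"jaw":0.1},{"offset":[-0.2,0,0],"turn":0,"jaw":0.1},{"offset":[-0.2,0,0],"turn":0,"jaw":0.1},{"offset":[-0.25,0,0],"turn":0,"jaw":0.1},{"offset":[-0.25,0,0],"turn":0,"jaw":0.1},{"offset":[-0.25,0,0],"turn":0,"jaw":0.1},{"offset":[-0.25,0,0],"turn":0,"jaw":0.1},{"offset":[-0.25,0,0],"turn":0,"jaw":0.1},{"offset":[-0.25,0,0],"turn":0,"jaw":0.1},{"offset":[0,0,0],"turn":0,"jaw":0.1}]'
```

```text
time_s: 9.2
ee_pos: [0.467, 0.0711, 0.0231]
tcp_rot: [3.14, 0.0, -0.008]
force: [-0.6, -0.4, -0.8]
width: 0.295
finger_force: 30.0
```

```bash
python3 -m crank '[{"offset":[0,0,-0.85],"turn":0,"jaw":0.1},{"offset":[0,0,-0.85],"turn":0,"jaw":0.1},{"offset":[0,0,-0.85],"turn":0,"jaw":0.1},{"offset":[0,0,-0.85],"turn":0,"jaw":0.1},{"offset":[0,0.5,0],"turn":0,"jaw":0.1},{"offset":[0,0.9,0],"turn":0,"jaw":0.1},{"offset":[0,0.9,0],"turn":0,"jaw":0.1},{"offset":[0,0.9,0],"turn":0,"jaw":0.1},{"offset":[0,0.9,0],"turn":0,"jaw":0.1},{"offset":[0,0.9,0],"turn":0,"jaw":0.1},{"offset":[0,0.9,0],"turn":0,"jaw":0.1},{"offset":[0,0.9,0],"turn":0,"jaw":0.1},{"offset":[0,0.9,0],"turn":0,"jaw":0.1},{"offset":[0,0.9,0],"turn":0,"jaw":0.1},{"offset":[0,0.9,0],"turn":0,"jaw":0.1},{"offset":[0,0.9,0],"turn":0,"jaw":0.1},{"offset":[0,0.9,0],"turn":0,"jaw":0.1},{"offset":[0,0.9,0],"turn":0,"jaw":0.1},{"offset":[0,0.9,0],"turn":0,"jaw":0.1},{"offset":[0,0.5,0],"turn":0,"jaw":0.1}]'
python3 -m crank '[{"offset":[0,0,0],"turn":0,"jaw":0.1},{"offset":[0,0,0],"turn":0,"jaw":0.1}]'
python3 - <<'E'
from h import *
c=wristcam(); save(c,'w2')
t=capture('top'); report(t,'plate',.01,1); report(t,'plug',.12,2)
s=capture('scene'); cv2.imwrite('pics/s2.png',cv2.resize(s['image'][120:280,60:380,::-1],None,fx=2.4,fy=2.4))
E
```

```text
time_s: 10.87
ee_pos: [0.4691, -0.3391, 0.1251]
tcp_rot: [-3.142, 0.006, 0.004]
force: [0.2, -0.6, -1.0]
width: 0.297
finger_force: 30.0
time_s: 11.03
ee_pos: [0.4701, -0.3358, 0.1253]
tcp_rot: [-3.14, 0.003, 0.003]
force: [1.1, 0.7, -1.2]
width: 0.295
finger_force: 30.0
plate 0.7 [ 0.5405 -0.1292] yaw 179.3 [np.float64(251.0), np.float64(202.0)] [206 211 212]
plug 0.65 [ 0.5215 -0.3399] yaw 176.1 [np.float64(21.0), np.float64(14.0)] [173 165 160]
plug 0.16 [0.5062 0.2723] yaw 0.5 [np.float64(64.0), np.float64(33.0)] [195 182 107]
```

View pics/s2.png

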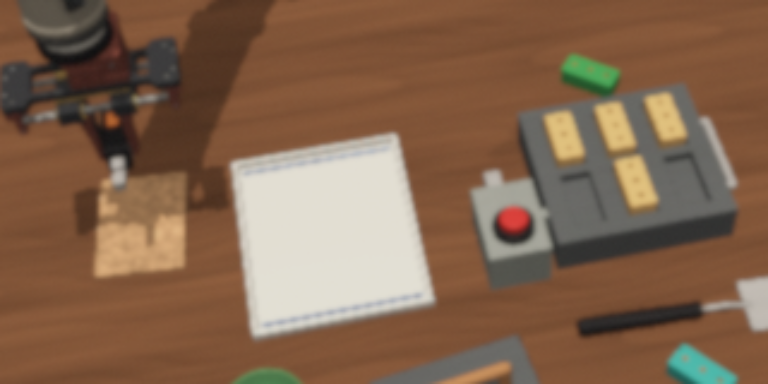

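The plug hangs level in the gripper over the mat, with its blade at crop (118,172). I lower it.

```bash
python3 -m crank '[{"offset":[0,0,0.7],"turn":0,"jaw":0.1},{"offset":[0,0,0.7],"turn":0,"jaw":0.1},{"offset":[0,0,0.7],"turn":0,"jaw":0.1},{"offset":[0,0,0.7],"turn":0,"jaw":0.1},{"offset":[0,0,0.5],"turn":0,"jaw":0.1},{"offset":[0,0,0.2],"turn":0,"jaw":0.1},{"offset":[0,0,0.13],"turn":0,"jaw":0.1},{"offset":[0,0,0],"turn":0,"jaw":0.1}]'
```

```text
time_s: 11.95
ee_pos: [0.4711, -0.3357, 0.017]
tcp_rot: [-3.141, -0.001, 0.001]
force: [-0.1, 0.4, -0.6]
width: 0.295
finger_force: 30.0
```

```bash
python3 -m crank '[{"offset":[0,0,0.08],"turn":0,"jaw":0.1},{"offset":[0,0,0.05],"turn":0,"jaw":0.1},{"offset":[0,0,0],"turn":0,"jaw":0.1}]'; python3 -m crank '[{"offset":[0,0,0],"turn":0,"jaw":0.45},{"offset":[0,0,0],"turn":0,"jaw":0.45},{"offset":[0,0,0],"turn":0,"jaw":0.45},{"offset":[0,0,-0.5],"turn":0,"jaw":0.5},{"offset":[0,0,-0.9],"turn":0,"jaw":0.57},{"offset":[0,0,-0.9],"turn":0,"jaw":0.57},{"offset":[0,0,-0.9],"turn":0,"jaw":0.57},{"offset":[0,0,-0.9],"turn":0,"jaw":0.57},{"offset":[0,0,-0.6],"turn":0,"jaw":0.57},{"offset":[0,0,0],"turn":0,"jaw":0.57}]'
python3 - <<'E'
from h import *
t=capture('top'); report(t,'plug',.03,2); c=wristcam(); report(c,'plug',.03,2)
E
```

```text
time_s: 12.2
ee_pos: [0.4714, -0.3365, 0.0139]
tcp_rot: [3.141, -0.001, 0.002]
force: [-0.4, -0.8, -1.4]
width: 0.291
finger_force: 3.0
time_s: 13.03
ee_pos: [0.4733, -0.3376, 0.1588]
tcp_rot: [3.138, -0.001, 0.01]
force: [0.9, -0.4, 0.3]
width: 0.569
finger_force: 0.0
plug 0.72 [0.7386 0.2552] yaw 86.4 [np.float64(271.0), np.float64(64.0)] [151 141 134]
plug 0.7 [ 0.4845 -0.3286] yaw 176.4 [np.float64(92.0), np.float64(23.0)] [90 78 70]
plug 0.59 [ 0.4868 -0.3375] yaw 180.0 [np.float64(98.0), np.float64(27.0)] [98 85 71]
```

```bash
python3 -m crank '[{"offset":[0,-0.92,-0.1],"turn":0,"jaw":0.57},{"offset":[0,-0.98,0],"turn":0,"jaw":0.57},{"offset":[0,-0.98,0],"turn":0,"jaw":0.57},{"offset":[0,-0.98,0],"turn":0,"jaw":0.57},{"offset":[0,-0.98,0],"turn":0,"jaw":0.57},{"offset":[0,-0.98,0],"turn":0,"jaw":0.57},{"offset":[0,-0.98,0],"turn":0,"jaw":0.57},{"offset":[0,-0.98,0],"turn":0,"jaw":0.57},{"offset":[0,-0.98,0],"turn":0,"jaw":0.57},{"offset":[0,-0.98,0],"turn":0,"jaw":0.57},{"offset":[0,-0.98,0],"turn":0,"jaw":0.57},{"offset":[0,-0.98,0],"turn":0,"jaw":0.57},{"offset":[0,-0.98,0],"turn":0,"jaw":0.57},{"offset":[0,-0.98,0],"turn":0,"jaw":0.57},{"offset":[-0.1,-0.98,0],"turn":0,"jaw":0.57},{"offset":[-0.1,-0.98,0],"turn":0,"jaw":0.57},{"offset":[-0.2,-0.98,0],"turn":0,"jaw":0.57},{"offset":[-0.2,-0.98,0],"turn":0,"jaw":0.57},{"offset":[0,-0.98,0],"turn":0,"jaw":0.57},{"offset":[0,0,0],"turn":0,"jaw":0.57}]'
python3 -m crank '[{"offset":[0,0,0],"turn":0,"jaw":0.57},{"offset":[0,0,0],"turn":0,"jaw":0.57}]'
python3 - <<'E'
from h import *
c=wristcam(); save(c,'w3'); report(c,'bar1',.064)
E
```

```text
time_s: 14.9
ee_pos: [0.4514, 0.2269, 0.1565]
tcp_rot: [-3.138, -0.012, 0.002]
force: [0.8, 0.4, -0.1]
width: 0.567
finger_force: 0.0
time_s: 15.07
ee_pos: [0.4526, 0.2196, 0.1561]
tcp_rot: [3.14, -0.001, -0.003]
force: [-0.8, 0.2, -0.2]
width: 0.571
finger_force: 0.0
bar1 0.96 [0.51   0.2212] yaw 179.8 [np.float64(68.0), np.float64(32.0)] [225 211 125]
bar1 0.95 [0.5101 0.281 ] yaw 179.2 [np.float64(70.0), np.float64(35.0)] [214 191 104]
bar1 0.9 [0.4041 0.2248] yaw 49.9 [np.float64(66.0), np.float64(34.0)] [ 25 111  42]
bar1 0.79 [0.5108 0.1606] yaw 0.8 [np.float64(70.0), np.float64(35.0)] [213 193 112]
bar1 0.7 [0.5842 0.3958] yaw 57.1 [np.float64(47.0), np.float64(30.0)] [  6 150 138]
bar1 0.66 [0.5808 0.2213] yaw 179.8 [np.float64(45.0), np.float64(31.0)] [221 208 126]
bar1 0.23 [0.511  0.0187] yaw 12.0 [np.float64(140.0), np.float64(28.0)] [177 171 164]
```

View pics/w3.png

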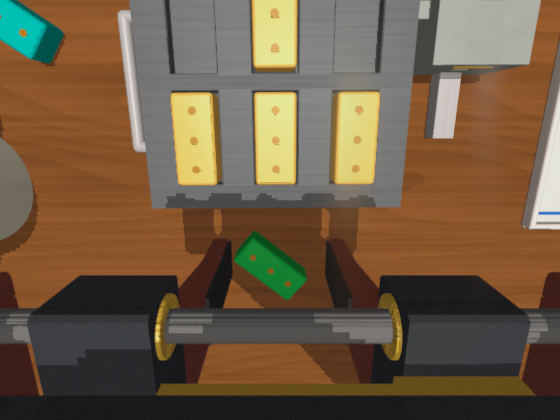

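The three near bars are at pixels (195,138), (275,138) and (356,138), with the fourth behind the middle one. The wrist measurements match the top view to about 1 mm. I take the middle one first.

```bash
python3 -m crank '[{"offset":[0.64,-0.02,0],"turn":0,"jaw":0.57},{"offset":[0.64,-0.02,0],"turn":0,"jaw":0.57},{"offset":[0.64,-0.01,0],"turn":0,"jaw":0.57},{"offset":[0,0,0],"turn":0,"jaw":0.57},{"offset":[0,0,0.7],"turn":0,"jaw":0.57},{"offset":[0,0,0.7],"turn":0,"jaw":0.57},{"offset":[0,0,0.7],"turn":0,"jaw":0.57},{"offset":[0,0,0.7],"turn":0,"jaw":0.57},{"offset":[0,0,0.35],"turn":0,"jaw":0.57},{"offset":[0,0,0.2],"turn":0,"jaw":0.57},{"offset":[0,0,0],"turn":0,"jaw":0.57},{"offset":[0,0,0],"turn":0,"jaw":0.57}]'
```

```text
time_s: 16.17
ee_pos: [0.511, 0.222, 0.0573]
tcp_rot: [-3.141, 0.001, -0.001]
force: [0.3, 0.0, 0.3]
width: 0.57
finger_force: 0.0
```

```bash
python3 -m crank '[{"offset":[0,0,0.15],"turn":0,"jaw":0.57},{"offset":[0,0,0],"turn":0,"jaw":0.4},{"offset":[0,0,0],"turn":0,"jaw":0.3},{"offset":[0,0,0],"turn":0,"jaw":0.3},{"offset":[0,0,0],"turn":0,"jaw":0.3},{"offset":[0,0,0],"turn":0,"jaw":0.3},{"offset":[0,0,0],"turn":0,"jaw":0.3}]'
```

```text
time_s: 16.75
ee_pos: [0.511, 0.2222, 0.0527]
tcp_rot: [-3.142, 0.001, -0.001]
force: [-1.1, -0.5, 4.1]
width: 0.36
finger_force: 30.0
```

```bash
python3 -m crank '[{"offset":[0,0,-0.3],"turn":0,"jaw":0.3},{"offset":[0,0,-0.7],"turn":0,"jaw":0.3},{"offset":[0,0,-0.8],"turn":0,"jaw":0.3},{"offset":[0,0,-0.8],"turn":0,"jaw":0.3},{"offset":[0,0.4,0],"turn":0,"jaw":0.3},{"offset":[-0.03,0.9,0],"turn":0,"jaw":0.3},{"offset":[-0.05,0.9,0],"turn":0,"jaw":0.3},{"offset":[-0.05,0.9,0],"turn":0,"jaw":0.3},{"offset":[-0.05,0.9,0],"turn":0,"jaw":0.3},{"offset":[-0.05,0.9,0],"turn":0,"jaw":0.3},{"offset":[-0.05,0.9,0],"turn":0,"jaw":0.3},{"offset":[-0.05,0.9,0],"turn":0,"jaw":0.3},{"offset":[-0.05,0.9,0],"turn":0,"jaw":0.3},{"offset":[-0.05,0.9,0],"turn":0,"jaw":0.3},{"offset":[-0.05,0.9,0],"turn":0,"jaw":0.3},{"offset":[-0.05,0.9,0],"turn":0,"jaw":0.3},{"offset":[-0.05,0.9,0],"turn":0,"jaw":0.3},{"offset":[0,0.9,0],"turn":0,"jaw":0.3},{"offset":[0,0.9,0],"turn":0,"jaw":0.3},{"offset":[0,0.25,0],"turn":0,"jaw":0.3}]'
python3 -m crank '[{"offset":[0,0,0],"turn":0,"jaw":0.3},{"offset":[0,0,0],"turn":0,"jaw":0.3}]'
python3 - <<'E'
from h import *
t=capture('top'); report(t,'plate',.01,1); report(t,'bar1',.11)
E
```

```text
time_s: 18.42
ee_pos: [0.4919, -0.1806, 0.13]
tcp_rot: [3.14, -0.01, -0.001]
force: [0.1, -0.9, -2.1]
width: 0.356
finger_force: 30.0
time_s: 18.58
ee_pos: [0.4928, -0.1749, 0.13]
tcp_rot: [-3.141, 0.001, 0.001]
force: [-0.0, 0.9, -1.4]
width: 0.36
finger_force: 30.0
plate 0.71 [ 0.5411 -0.1286] yaw 178.7 [np.float64(256.0), np.float64(205.0)] [200 202 202]
bar1 0.92 [0.5895 0.2151] yaw 0.1 [np.float64(68.0), np.float64(31.0)] [199 188 115]
bar1 0.89 [0.3897 0.2149] yaw 50.3 [np.float64(65.0), np.float64(33.0)] [ 79 162  78]
bar1 0.73 [0.5912 0.4113] yaw 56.1 [np.float64(69.0), np.float64(32.0)] [ 37 164 151]
bar1 0.64 [0.5077 0.273 ] yaw 0.5 [np.float64(62.0), np.float64(31.0)] [201 188 111]
bar1 0.61 [0.7965 0.2182] yaw 39.0 [np.float64(69.0), np.float64(30.0)] [ 44 174 161]
bar1 0.6 [0.5073 0.1559] yaw 179.6 [np.float64(64.0), np.float64(28.0)] [207 200 125]
```

Weight is on the gripper and the plate is unmoved. I lower from TCP z 0.130 to about 0.020.

```bash
python3 -m crank '[{"offset":[0,0,0.8],"turn":0,"jaw":0.3},{"offset":[0,0,0.8],"turn":0,"jaw":0.3},{"offset":[0,0,0.8],"turn":0,"jaw":0.3},{"offset":[0,0,0.7],"turn":0,"jaw":0.3},{"offset":[0,0,0.3],"turn":0,"jaw":0.3},{"offset":[0,0,0.2],"turn":0,"jaw":0.3},{"offset":[0,0,0.07],"turn":0,"jaw":0.3},{"offset":[0,0,0],"turn":0,"jaw":0.3}]'
```

```text
time_s: 19.4
ee_pos: [0.4937, -0.175, 0.0205]
tcp_rot: [-3.142, -0.001, -0.001]
force: [0.0, -0.4, -1.8]
width: 0.363
finger_force: 30.0
```

```bash
python3 -m crank '[{"offset":[0,0,0.05],"turn":0,"jaw":0.3},{"offset":[0,0,0],"turn":0,"jaw":0.3}]'; python3 -m crank '[{"offset":[0,0,0],"turn":0,"jaw":0.55},{"offset":[0,0,0],"turn":0,"jaw":0.55},{"offset":[0,0,0],"turn":0,"jaw":0.55},{"offset":[0,0,-0.5],"turn":0,"jaw":0.57},{"offset":[0,0,-0.8],"turn":0,"jaw":0.57},{"offset":[0,0,-0.8],"turn":0,"jaw":0.57},{"offset":[0,0,-0.8],"turn":0,"jaw":0.57},{"offset":[0,0,-0.8],"turn":0,"jaw":0.57},{"offset":[0.05,-0.93,0],"turn":0,"jaw":0.57},{"offset":[0.05,-0.93,0],"turn":0,"jaw":0.57},{"offset":[0.05,-0.93,0],"turn":0,"jaw":0.57},{"offset":[0.05,-0.93,0],"turn":0,"jaw":0.57},{"offset":[0.05,-0.93,0],"turn":0,"jaw":0.57},{"offset":[0.05,-0.93,0],"turn":0,"jaw":0.57},{"offset":[0.05,-0.93,0],"turn":0,"jaw":0.57},{"offset":[0.05,-0.93,0],"turn":0,"jaw":0.57},{"offset":[0.05,-0.93,0],"turn":0,"jaw":0.57},{"offset":[0.05,-0.93,0],"turn":0,"jaw":0.57},{"offset":[0.05,-0.93,0],"turn":0,"jaw":0.57},{"offset":[0,-0.93,0],"turn":0,"jaw":0.57}]'
python3 -m crank '[{"offset":[0,0,0],"turn":0,"jaw":0.57},{"offset":[0,0,0],"turn":0,"jaw":0.57}]'
python3 - <<'E'
from h import *
t=capture('top'); report(t,'plate',.01,1); report(t,'bar1',.025)
E
```

```text
time_s: 19.57
ee_pos: [0.4939, -0.1756, 0.0195]
tcp_rot: [3.141, -0.001, 0.003]
force: [0.3, -0.3, -1.4]
width: 0.363
finger_force: 30.0
time_s: 21.23
ee_pos: [0.51, 0.1607, 0.1299]
tcp_rot: [-3.142, 0.001, -0.001]
force: [0.5, 0.3, -0.5]
width: 0.57
finger_force: 0.0
time_s: 21.4
ee_pos: [0.5096, 0.1613, 0.1299]
tcp_rot: [-3.141, -0.005, -0.0]
force: [-0.6, -0.6, 0.3]
width: 0.571
finger_force: 0.0
plate 0.82 [ 0.5422 -0.1292] yaw 179.0 [np.float64(255.0), np.float64(203.0)] [199 204 204]
bar1 0.81 [ 0.4919 -0.1742] yaw 177.4 [np.float64(67.0), np.float64(36.0)] [196 183 117]
bar1 0.69 [0.6028 0.439 ] yaw 56.1 [np.float64(74.0), np.float64(33.0)] [ 31 161 147]
bar1 0.65 [0.3824 0.2263] yaw 47.7 [np.float64(68.0), np.float64(32.0)] [ 74 167  81]
bar1 0.59 [0.5586 0.1888] yaw 92.7 [np.float64(319.0), np.float64(208.0)] [131 123 117]
bar1 0.53 [0.8231 0.2283] yaw 41.6 [np.float64(71.0), np.float64(31.0)] [ 41 168 154]
bar1 0.52 [0.4943 0.2924] yaw 0.5 [np.float64(39.0), np.float64(26.0)] [195 183 103]
bar1 0.51 [0.6227 0.2311] yaw 0.1 [np.float64(29.0), np.float64(29.0)] [181 170 106]
```

Bar one is on the plate at (0.492,−0.174). Now the second bar.

```bash
python3 -m crank '[{"offset":[0.02,0.02,0.7],"turn":0,"jaw":0.57},{"offset":[0,0,0.7],"turn":0,"jaw":0.57},{"offset":[0,0,0.7],"turn":0,"jaw":0.57},{"offset":[0,0,0.3],"turn":0,"jaw":0.57},{"offset":[0,0,0.15],"turn":0,"jaw":0.57},{"offset":[0,0,0],"turn":0,"jaw":0.5},{"offset":[0,0,0],"turn":0,"jaw":0.4},{"offset":[0,0,0],"turn":0,"jaw":0.3},{"offset":[0,0,0],"turn":0,"jaw":0.3},{"offset":[0,0,0],"turn":0,"jaw":0.3},{"offset":[0,0,0],"turn":0,"jaw":0.3},{"offset":[0,0,0],"turn":0,"jaw":0.3}]'
```

```text
time_s: 22.55
ee_pos: [0.5113, 0.159, 0.0542]
tcp_rot: [-3.141, 0.001, -0.003]
force: [-1.2, -0.3, 5.7]
width: 0.361
finger_force: 30.0
```

```bash
python3 -m crank '[{"offset":[0,0,-0.3],"turn":0,"jaw":0.3},{"offset":[0,0,-0.7],"turn":0,"jaw":0.3},{"offset":[0,0,-0.8],"turn":0,"jaw":0.3},{"offset":[0,0,-0.75],"turn":0,"jaw":0.3},{"offset":[0.1,0.43,0],"turn":0,"jaw":0.3},{"offset":[0.22,0.85,0],"turn":0,"jaw":0.3},{"offset":[0.22,0.85,0],"turn":0,"jaw":0.3},{"offset":[0.22,0.85,0],"turn":0,"jaw":0.3},{"offset":[0.22,0.85,0],"turn":0,"jaw":0.3},{"offset":[0.22,0.85,0],"turn":0,"jaw":0.3},{"offset":[0.22,0.85,0],"turn":0,"jaw":0.3},{"offset":[0.22,0.85,0],"turn":0,"jaw":0.3},{"offset":[0.22,0.85,0],"turn":0,"jaw":0.3},{"offset":[0.22,0.85,0],"turn":0,"jaw":0.3},{"offset":[0.22,0.85,0],"turn":0,"jaw":0.3},{"offset":[0.22,0.85,0],"turn":0,"jaw":0.3},{"offset":[0.1,0.85,0],"turn":0,"jaw":0.3},{"offset":[0,0.5,0],"turn":0,"jaw":0.3},{"offset":[0,0,0],"turn":0,"jaw":0.3},{"offset":[0,0,0],"turn":0,"jaw":0.3}]'
python3 - <<'E'
from h import *
t=capture('top'); report(t,'plate',.01,1)
E
```

```text
time_s: 24.22
ee_pos: [0.5884, -0.1757, 0.1298]
tcp_rot: [-3.141, 0.004, 0.001]
force: [0.2, 0.5, -1.3]
width: 0.362
finger_force: 30.0
plate 0.69 [ 0.543  -0.1298] yaw 177.7 [np.float64(249.0), np.float64(206.0)] [194 193 191]
```

```bash
python3 -m crank '[{"offset":[0,0,0.8],"turn":0,"jaw":0.3},{"offset":[0,0,0.8],"turn":0,"jaw":0.3},{"offset":[0,0,0.8],"turn":0,"jaw":0.3},{"offset":[0,0,0.7],"turn":0,"jaw":0.3},{"offset":[0,0,0.3],"turn":0,"jaw":0.3},{"offset":[0,0,0.15],"turn":0,"jaw":0.3},{"offset":[0,0,0.09],"turn":0,"jaw":0.3},{"offset":[0,0,0],"turn":0,"jaw":0.3}]'
python3 -m crank '[{"offset":[0,0,0],"turn":0,"jaw":0.55},{"offset":[0,0,0],"turn":0,"jaw":0.55},{"offset":[0,0,0],"turn":0,"jaw":0.55},{"offset":[0,0,-0.5],"turn":0,"jaw":0.57},{"offset":[0,0,-0.8],"turn":0,"jaw":0.57},{"offset":[0,0,-0.8],"turn":0,"jaw":0.57},{"offset":[0,0,-0.8],"turn":0,"jaw":0.57},{"offset":[0,0,-0.75],"turn":0,"jaw":0.57}]'
python3 -m crank '[{"offset":[-0.15,-0.9,0],"turn":0,"jaw":0.57},{"offset":[-0.15,-0.9,0],"turn":0,"jaw":0.57},{"offset":[-0.15,-0.9,0],"turn":0,"jaw":0.57},{"offset":[-0.15,-0.9,0],"turn":0,"jaw":0.57},{"offset":[-0.15,-0.9,0],"turn":0,"jaw":0.57},{"offset":[-0.15,-0.9,0],"turn":0,"jaw":0.57},{"offset":[-0.15,-0.9,0],"turn":0,"jaw":0.57},{"offset":[-0.15,-0.9,0],"turn":0,"jaw":0.57},{"offset":[-0.15,-0.9,0],"turn":0,"jaw":0.57},{"offset":[-0.15,-0.9,0],"turn":0,"jaw":0.57},{"offset":[-0.15,-0.9,0],"turn":0,"jaw":0.57},{"offset":[-0.15,-0.9,0],"turn":0,"jaw":0.57},{"offset":[-0.15,-0.9,0],"turn":0,"jaw":0.57},{"offset":[-0.15,-0.9,0],"turn":0,"jaw":0.57},{"offset":[-0.15,-0.9,0],"turn":0,"jaw":0.57},{"offset":[-0.15,-0.9,0],"turn":0,"jaw":0.57},{"offset":[-0.2,-0.87,0],"turn":0,"jaw":0.57},{"offset":[0,0,0],"turn":0,"jaw":0.57},{"offset":[0,0,0],"turn":0,"jaw":0.57}]'
python3 - <<'E'
from h import *
t=capture('top'); report(t,'plate',.01,1); report(t,'bar1',.025)
E
```

```text
time_s: 24.98
ee_pos: [0.5895, -0.1746, 0.0211]
tcp_rot: [-3.142, -0.001, -0.001]
force: [-0.7, -0.0, -0.0]
width: 0.361
finger_force: 30.0
time_s: 25.65
ee_pos: [0.5892, -0.1753, 0.132]
tcp_rot: [3.141, -0.001, 0.002]
force: [1.1, -0.3, 0.4]
width: 0.57
finger_force: 0.0
time_s: 27.23
ee_pos: [0.5105, 0.285, 0.1306]
tcp_rot: [-3.14, -0.005, -0.001]
force: [1.0, -0.5, -0.5]
width: 0.572
finger_force: 0.0
plate 0.94 [ 0.5415 -0.1286] yaw 178.8 [np.float64(250.0), np.float64(202.0)] [200 205 206]
bar1 0.78 [0.8242 0.229 ] yaw 39.0 [np.float64(75.0), np.float64(33.0)] [ 40 165 152]
bar1 0.69 [ 0.5861 -0.1732] yaw 177.4 [np.float64(68.0), np.float64(36.0)] [195 181 115]
bar1 0.64 [0.5986 0.2258] yaw 0.1 [np.float64(71.0), np.float64(34.0)] [193 182 108]
bar1 0.54 [ 0.4919 -0.1729] yaw 177.4 [np.float64(67.0), np.float64(38.0)] [195 182 117]
bar1 0.52 [0.6181 0.4637] yaw 135.6 [np.float64(27.0), np.float64(13.0)] [ 35 174 160]
```

```bash
python3 -m crank '[{"offset":[0,0.07,0.7],"turn":0,"jaw":0.57},{"offset":[0,0,0.7],"turn":0,"jaw":0.57},{"offset":[0,0,0.7],"turn":0,"jaw":0.57},{"offset":[0,0,0.3],"turn":0,"jaw":0.57},{"offset":[0,0,0.17],"turn":0,"jaw":0.57},{"offset":[0,0,0],"turn":0,"jaw":0.5},{"offset":[0,0,0],"turn":0,"jaw":0.4},{"offset":[0,0,0],"turn":0,"jaw":0.3},{"offset":[0,0,0],"turn":0,"jaw":0.3},{"offset":[0,0,0],"turn":0,"jaw":0.3},{"offset":[0,0,0],"turn":0,"jaw":0.3},{"offset":[0,0,0],"turn":0,"jaw":0.3}]'
```

```text
time_s: 28.38
ee_pos: [0.5117, 0.2823, 0.0541]
tcp_rot: [-3.14, -0.0, -0.003]
force: [-0.6, 2.4, 6.0]
width: 0.359
finger_force: 30.0
```

```bash
python3 -m crank '[{"offset":[0,0,-0.3],"turn":0,"jaw":0.3},{"offset":[0,0,-0.7],"turn":0,"jaw":0.3},{"offset":[0,0,-0.8],"turn":0,"jaw":0.3},{"offset":[0,0,-0.75],"turn":0,"jaw":0.3},{"offset":[0,0.45,0],"turn":0,"jaw":0.3},{"offset":[-0.05,0.9,0],"turn":0,"jaw":0.3},{"offset":[-0.05,0.9,0],"turn":0,"jaw":0.3},{"offset":[-0.05,0.9,0],"turn":0,"jaw":0.3},{"offset":[-0.05,0.9,0],"turn":0,"jaw":0.3},{"offset":[-0.05,0.9,0],"turn":0,"jaw":0.3},{"offset":[-0.05,0.9,0],"turn":0,"jaw":0.3},{"offset":[-0.05,0.9,0],"turn":0,"jaw":0.3},{"offset":[-0.05,0.9,0],"turn":0,"jaw":0.3},{"offset":[-0.05,0.9,0],"turn":0,"jaw":0.3},{"offset":[-0.05,0.9,0],"turn":0,"jaw":0.3},{"offset":[-0.05,0.9,0],"turn":0,"jaw":0.3},{"offset":[0,0.9,0],"turn":0,"jaw":0.3},{"offset":[0,0.93,0],"turn":0,"jaw":0.3},{"offset":[0,0,0],"turn":0,"jaw":0.3},{"offset":[0,0,0],"turn":0,"jaw":0.3}]'
python3 - <<'E'
from h import *
t=capture('top'); report(t,'plate',.01,1)
E
```

```text
time_s: 30.05
ee_pos: [0.493, -0.0872, 0.1286]
tcp_rot: [3.141, -0.008, -0.003]
force: [-0.2, 0.3, -1.7]
width: 0.365
finger_force: 30.0
plate 0.58 [ 0.5431 -0.1259] yaw 177.8 [np.float64(249.0), np.float64(198.0)] [198 200 200]
```

```bash
python3 -m crank '[{"offset":[0,-0.08,0.8],"turn":0,"jaw":0.3},{"offset":[0,0,0.8],"turn":0,"jaw":0.3},{"offset":[0,0,0.8],"turn":0,"jaw":0.3},{"offset":[0,0,0.7],"turn":0,"jaw":0.3},{"offset":[0,0,0.3],"turn":0,"jaw":0.3},{"offset":[0,0,0.12],"turn":0,"jaw":0.3},{"offset":[0,0,0.07],"turn":0,"jaw":0.3},{"offset":[0,0,0],"turn":0,"jaw":0.3}]'
python3 -m crank '[{"offset":[0,0,0],"turn":0,"jaw":0.55},{"offset":[0,0,0],"turn":0,"jaw":0.55},{"offset":[0,0,0],"turn":0,"jaw":0.55},{"offset":[0,0,-0.5],"turn":0,"jaw":0.57},{"offset":[0,0,-0.8],"turn":0,"jaw":0.57},{"offset":[0,0,-0.8],"turn":0,"jaw":0.57},{"offset":[0,0,-0.8],"turn":0,"jaw":0.57},{"offset":[0,0,-0.75],"turn":0,"jaw":0.57}]'
python3 -m crank '[{"offset":[0.29,-0.85,0],"turn":0,"jaw":0.57},{"offset":[0.29,-0.85,0],"turn":0,"jaw":0.57},{"offset":[0.29,-0.85,0],"turn":0,"jaw":0.57},{"offset":[0.29,-0.85,0],"turn":0,"jaw":0.57},{"offset":[0.29,-0.85,0],"turn":0,"jaw":0.57},{"offset":[0.29,-0.85,0],"turn":0,"jaw":0.57},{"offset":[0.29,-0.85,0],"turn":0,"jaw":0.57},{"offset":[0.29,-0.85,0],"turn":0,"jaw":0.57},{"offset":[0.29,-0.85,0],"turn":0,"jaw":0.57},{"offset":[0.29,-0.85,0],"turn":0,"jaw":0.57},{"offset":[0.29,-0.85,0],"turn":0,"jaw":0.57},{"offset":[0.24,-0.8,0],"turn":0,"jaw":0.57},{"offset":[0,0,0],"turn":0,"jaw":0.57},{"offset":[0,0,0],"turn":0,"jaw":0.57},{"offset":[0,0,0],"turn":0,"jaw":0.57}]'
python3 - <<'E'
from h import *
t=capture('top'); report(t,'plate',.01,1); report(t,'bar1',.025)
E
```

```text
time_s: 30.82
ee_pos: [0.4949, -0.0817, 0.0221]
tcp_rot: [-3.142, -0.001, -0.001]
force: [-0.3, 0.5, -1.5]
width: 0.362
finger_force: 30.0
time_s: 31.48
ee_pos: [0.4946, -0.0822, 0.133]
tcp_rot: [3.141, -0.001, 0.002]
force: [0.1, -0.5, -0.6]
width: 0.572
finger_force: 0.0
time_s: 32.73
ee_pos: [0.5974, 0.2213, 0.1312]
tcp_rot: [3.141, -0.001, 0.0]
force: [-0.2, 0.6, 0.0]
width: 0.571
finger_force: 0.0
plate 0.9 [ 0.543  -0.1298] yaw 177.7 [np.float64(249.0), np.float64(206.0)] [198 202 203]
bar1 0.94 [ 0.5875 -0.1733] yaw 177.4 [np.float64(71.0), np.float64(36.0)] [194 180 115]
bar1 0.87 [0.3826 0.2259] yaw 48.2 [np.float64(69.0), np.float64(32.0)] [ 74 166  80]
bar1 0.79 [0.6018 0.4378] yaw 55.3 [np.float64(75.0), np.float64(33.0)] [ 34 157 144]
bar1 0.71 [ 0.4919 -0.1742] yaw 177.4 [np.float64(67.0), np.float64(36.0)] [195 182 115]
bar1 0.64 [0.8249 0.2281] yaw 38.1 [np.float64(75.0), np.float64(35.0)] [ 43 161 148]
bar1 0.6 [ 0.4931 -0.0807] yaw 178.0 [np.float64(67.0), np.float64(31.0)] [200 193 124]
```

Three bars are down and the fourth is below the gripper.

```bash
python3 -m crank '[{"offset":[0,0,0.7],"turn":0,"jaw":0.57},{"offset":[0,0,0.7],"turn":0,"jaw":0.57},{"offset":[0,0,0.7],"turn":0,"jaw":0.57},{"offset":[0,0,0.32],"turn":0,"jaw":0.57},{"offset":[0,0,0.17],"turn":0,"jaw":0.57},{"offset":[0,0,0],"turn":0,"jaw":0.5},{"offset":[0,0,0],"turn":0,"jaw":0.4},{"offset":[0,0,0],"turn":0,"jaw":0.3},{"offset":[0,0,0],"turn":0,"jaw":0.3},{"offset":[0,0,0],"turn":0,"jaw":0.3},{"offset":[0,0,0],"turn":0,"jaw":0.3},{"offset":[0,0,0],"turn":0,"jaw":0.3}]'
```

```text
time_s: 33.88
ee_pos: [0.5984, 0.2227, 0.0548]
tcp_rot: [-3.141, 0.001, -0.003]
force: [-0.2, -0.4, 6.7]
width: 0.361
finger_force: 30.0
```

```bash
python3 -m crank '[{"offset":[0,0,-0.3],"turn":0,"jaw":0.3},{"offset":[0,0,-0.7],"turn":0,"jaw":0.3},{"offset":[0,0,-0.8],"turn":0,"jaw":0.3},{"offset":[0,0,-0.75],"turn":0,"jaw":0.3},{"offset":[0,0.4,0],"turn":0,"jaw":0.3},{"offset":[-0.03,0.85,0],"turn":0,"jaw":0.3},{"offset":[-0.03,0.85,0],"turn":0,"jaw":0.3},{"offset":[-0.03,0.85,0],"turn":0,"jaw":0.3},{"offset":[-0.03,0.85,0],"turn":0,"jaw":0.3},{"offset":[-0.03,0.85,0],"turn":0,"jaw":0.3},{"offset":[-0.03,0.85,0],"turn":0,"jaw":0.3},{"offset":[-0.03,0.85,0],"turn":0,"jaw":0.3},{"offset":[-0.03,0.85,0],"turn":0,"jaw":0.3},{"offset":[-0.03,0.85,0],"turn":0,"jaw":0.3},{"offset":[0,0.85,0],"turn":0,"jaw":0.3},{"offset":[0,0.85,0],"turn":0,"jaw":0.3},{"offset":[0,0.4,0],"turn":0,"jaw":0.3},{"offset":[0,0,0],"turn":0,"jaw":0.3},{"offset":[0,0,0],"turn":0,"jaw":0.3}]'
python3 - <<'E'
from h import *
t=capture('top'); report(t,'plate',.01,1)
E
```

```text
time_s: 35.47
ee_pos: [0.5889, -0.0819, 0.1297]
tcp_rot: [-3.141, 0.002, 0.001]
force: [-0.3, 0.5, -0.5]
width: 0.358
finger_force: 30.0
plate 0.83 [ 0.5405 -0.1231] yaw 177.8 [np.float64(249.0), np.float64(188.0)] [184 179 174]
```

```bash
python3 -m crank '[{"offset":[0,0,0.8],"turn":0,"jaw":0.3},{"offset":[0,0,0.8],"turn":0,"jaw":0.3},{"offset":[0,0,0.8],"turn":0,"jaw":0.3},{"offset":[0,0,0.7],"turn":0,"jaw":0.3},{"offset":[0,0,0.3],"turn":0,"jaw":0.3},{"offset":[0,0,0.14],"turn":0,"jaw":0.3},{"offset":[0,0,0.08],"turn":0,"jaw":0.3},{"offset":[0,0,0],"turn":0,"jaw":0.3}]'
python3 -m crank '[{"offset":[0,0,0],"turn":0,"jaw":0.55},{"offset":[0,0,0],"turn":0,"jaw":0.55},{"offset":[0,0,0],"turn":0,"jaw":0.55},{"offset":[0,0,-0.5],"turn":0,"jaw":0.57},{"offset":[0,0,-0.8],"turn":0,"jaw":0.57},{"offset":[0,0,-0.8],"turn":0,"jaw":0.57},{"offset":[0,0,-0.8],"turn":0,"jaw":0.57},{"offset":[0,0,-0.8],"turn":0,"jaw":0.57},{"offset":[0,0,-0.8],"turn":0,"jaw":0.57},{"offset":[0,-0.8,-0.5],"turn":0,"jaw":0.57},{"offset":[0,-0.8,0],"turn":0,"jaw":0.57},{"offset":[0,-0.8,0],"turn":0,"jaw":0.57},{"offset":[0,-0.8,0],"turn":0,"jaw":0.57},{"offset":[0,-0.8,0],"turn":0,"jaw":0.57},{"offset":[0,-0.8,0],"turn":0,"jaw":0.57},{"offset":[0,-0.8,0],"turn":0,"jaw":0.57},{"offset":[0,0,0],"turn":0,"jaw":0.57},{"offset":[0,0,0],"turn":0,"jaw":0.57}]'
python3 - <<'E'
from h import *
t=capture('top'); report(t,'plate',.01,1); report(t,'bar1',.025); report(t,'plug',.03,2)
cv2.imwrite('pics/top9.png',cv2.resize(t['image'][90:330,120:480,::-1],None,fx=2.2,fy=2.2,interpolation=cv2.INTER_CUBIC))
E
```

```text
time_s: 36.23
ee_pos: [0.5899, -0.0814, 0.0219]
tcp_rot: [-3.141, -0.001, -0.001]
force: [0.6, -0.1, 0.4]
width: 0.359
finger_force: 30.0
time_s: 37.73
ee_pos: [0.5893, 0.0876, 0.172]
tcp_rot: [-3.141, -0.004, -0.001]
force: [0.9, -0.3, -0.5]
width: 0.566
finger_force: 0.0
bar1 0.83 [ 0.4918 -0.1755] yaw 177.4 [np.float64(72.0), np.float64(38.0)] [198 185 121]
bar1 0.8 [0.3827 0.2243] yaw 50.3 [np.float64(67.0), np.float64(31.0)] [ 72 162  77]
bar1 0.76 [0.8245 0.2281] yaw 37.0 [np.float64(75.0), np.float64(33.0)] [ 45 165 151]
bar1 0.66 [0.6018 0.4388] yaw 56.1 [np.float64(75.0), np.float64(33.0)] [ 33 160 146]
bar1 0.63 [ 0.5873 -0.0808] yaw 4.0 [np.float64(71.0), np.float64(38.0)] [200 193 132]
bar1 0.61 [ 0.5888 -0.1733] yaw 177.4 [np.float64(68.0), np.float64(36.0)] [199 186 117]
plug 0.73 [ 0.4853 -0.333 ] yaw 0.8 [np.float64(95.0), np.float64(40.0)] [103  85  65]
```

View pics/top9.png

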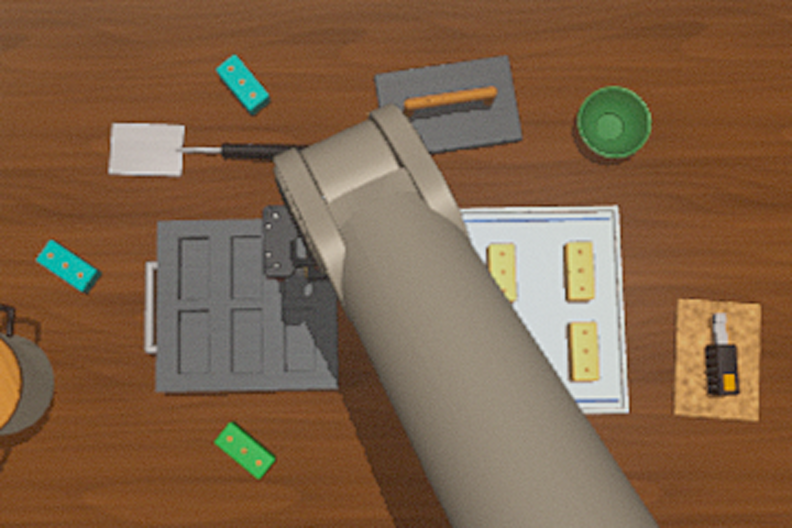

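The top view shows an empty mould, three bars flat on the plate with the fourth hidden behind the arm, and the plug on the mat at crop (722,360). I check the hidden bar and the plug's height in the scene camera.

```bash
python3 - <<'E'
from h import *
s=capture('scene'); report(s,'bar1',.02); report(s,'plug',.022,1)
cv2.imwrite('pics/s9.png',cv2.resize(s['image'][150:280,80:340,::-1],None,fx=3,fy=3,interpolation=cv2.INTER_CUBIC))
E
```

```text
bar1 0.83 [ 0.5881 -0.172 ] yaw 0.7 [np.float64(87.0), np.float64(34.0)] [208 181 129]
bar1 0.71 [ 0.4952 -0.1745] yaw 2.1 [np.float64(84.0), np.float64(32.0)] [206 177 122]
bar1 0.71 [ 0.4946 -0.0801] yaw 0.0 [np.float64(86.0), np.float64(31.0)] [207 178 124]
bar1 0.71 [ 0.587  -0.0785] yaw 180.0 [np.float64(87.0), np.float64(33.0)] [210 183 131]
bar1 0.7 [0.8317 0.2306] yaw 37.6 [np.float64(76.0), np.float64(42.0)] [ 76 153 139]
bar1 0.68 [ 0.5594 -0.1307] yaw 1.5 [np.float64(257.0), np.float64(208.0)] [215 211 200]
bar1 0.52 [0.6092 0.4422] yaw 55.7 [np.float64(69.0), np.float64(50.0)] [ 72 147 134]
plug 0.65 [ 0.4813 -0.335 ] yaw 4.3 [np.float64(117.0), np.float64(29.0)] [112  91  74]
```

View pics/s9.png

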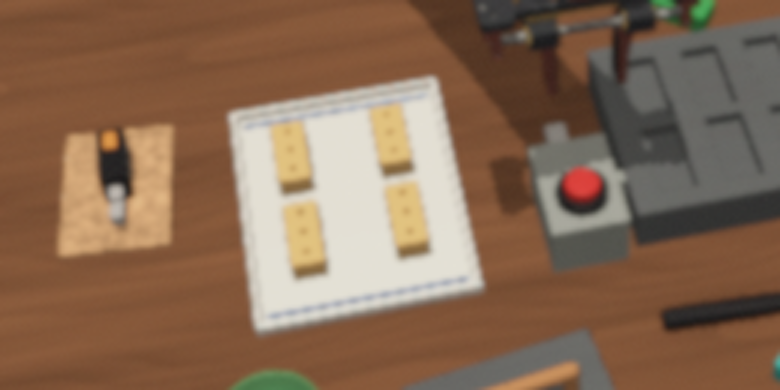

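All four bars lie flat inside the rim, at crop (292,155), (392,137), (305,237) and (408,218). The plug rests on the mat at (115,175), and the robot touches nothing.

```bash
python3 -c "
from cell import env
print(env.close_job())"
```

```text
the job is handed in; nothing more can be done
None
```

I handed the job in at about 38 s: the button was pressed fully down, the plug then pulled and laid on the mat, and all four bars placed flat on the plate with no bystander touched; no verdict came back.

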